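# Snap the end cap onto the roller in the guarded stand

## Robot

A 7-joint arm with a two-finger parallel gripper is mounted at the origin on the work surface. World frame = base frame: x ahead of the robot, y to its left, z up, the work surface at z = 0. Lengths are in m, angles in rad, forces in N, time in s.
With the tool pointing down it reaches from about 0.425 to 0.925 m from the base axis. Payload 6.8 kg.
Tool frame: the origin (TCP) lies between the finger pads; the fingertips stand 17 mm ahead of it and the grasp point (between the pads) lies 2 mm behind it (tip_extent is the distance from the TCP to the fingertips, in m); z points along the fingers, x is the direction in which the jaws open and shut, and the axes are right-handed (so a half turn about z gives the same grasp; the last joint's range is limited). The gripper opens to 85 mm and grips with 20 to 120 N. Pads are 22 mm wide; open, the fingers measure 114 mm over their backs; the gripper's body (76 mm by 85 mm) begins 54 mm behind the grasp point. The pads swing forward as they close: fully open they stand 13 mm farther back than shut.
Start: joints at [1.059, 0.477, 0.022, 1.555, -0.011, 1.109, -0.083], TCP at [0.265, -0.621, 0.248] pointing down, gripper open.
Joint ranges: [-2.96, 2.96], [-0.34, 2.1], [-1.41, 1.46], [0.24, 2.44], [-1.37, 4.51], [0.17, 1.92], [-2.96, 2.96]. Speed limits (rad/s): [2.39, 2.39, 3.14, 3.14, 3.14, 3.14, 3.14].

## Interface

Orientations are given as a unit quaternion [x, y, z, w].
In Python, from station import * gives the robot as it stands.
- The arm moves only by the tool send_rows, never from a script. Its argument "increments" is a list that holds one entry, the list of rows, each a list of 7 numbers: the opening, from 0 (shut) to 1 (fully open), then the shift along the tool's x, y, z in m, then the turn, a rotation vector about the tool's x, y, z in degrees. A call has 1 to 20 rows; each row shifts and turns the commanded pose from where the row before left it, along the tool's axes as they then stand; what a row does not reach is not made up. A row lasts 1/8 s, in which the tool goes at most 62.5 mm and 10.7 degrees, less where a joint would pass 70% of its speed; a pose out of reach is approached as far as the arm can. A call with a gripper value outside its range is refused whole. The fingers move at their own pace and stop on an object; "grip_force" is the grip in N (left out, the last holds). Time passes only in rows, so rows that do not move let the fingers close. It gives the time, the measured TCP pose, the force and the opening at its end, in the units of the state.
- read_state(): the state, without advancing time (a new reading comes with each control period).
- snapshot(name): name is "scene" or "top" or "wrist"; returns a dict with "image" (420x560x3 uint8, red, green, blue), "fovy" (degrees; the focal length in pixels is half the picture's height over the tangent of half this angle, whatever the lens; pixels are square), "cx", "cy" (the principal point, pixels), "eye" and "rotation" of the camera in the world; the wrist camera has in their place "mount" (4x4, takes a point from camera to tool coordinates, whose origin is the TCP and whose axes are the tool frame's). Camera axes: x right, y up, looking along -z (the intrinsics and any distortion apply to the point x, -y, -z); pixel columns grow to the right and rows downward; lengths in m; the calibration is good to about 2 mm. The wrist camera is an equidistant fisheye: a pixel r from the principal point sees the ray r / f radians off the axis. A picture is of the moment at which its call begins: read the wrist's pose just before it. There is no depth.
- close_job(): hands the job in, once; it reports no verdict.
Trained networks look in the newest picture that a camera, given by its name, has taken for a name from the list of things; names that differ only in an ending like _2 or _b are one class to them, and where a whole thing is asked for, a point or a joint stands for the part that bears it (a point fixed in the world has none). Each returns a list of dicts, best first, with "confidence" (0 to 1); they miss things now and then, are a little off and sometimes report something else, mostly with a low value. They report only what shows in the picture. A call takes as long as a camera call. They do not tell look-alikes from the thing itself.
- regions_of(camera, label): "region" (420x560 bool, what is visible of it) and "location" ([row, column] in pixels, amid what is visible of it).
The state is a dict: "t": time; "joint_positions": joint angles; "joint_vel": joint speeds; "tau": joint torques, N m; "tcp_pos": TCP position; "orientation": TCP orientation; "force": force on the tool from outside, world axes, zero at the start; "wrist_torque": the same for the moment, N m; "opening": opening from 0.0 (shut) to 1.0 (fully open).
Only numpy, scipy, OpenCV 4.12 (cv2) and the standard library are available. Lean on these libraries where they do the work, as an engineer would, in place of code of your own. Each camera call takes 0.05 s, during which the arm holds its last target.

## Task

Swing the stand's hinged guard up, past upright, and lower it gently onto its stop, without letting it fall. Then fit the blue end cap over the steel hub of the red roller in the stand and press it straight down until its clips have snapped over the rim and it sits fully home and level; let go, leaving the guard open and the other things on the bench undisturbed.

Things in the scene. Friction and masses are not known exactly. Their poses are not given: they have to be found in the camera images.
- stand: Fixed stand, grey base 180 (x) by 190 (y) by 12 mm, origin at its underside's centre, z up, yaw within 0.35 rad of 0. Red roller (84 mm across, top at 48 mm) with steel hub on the origin's axis. Dark posts: hinge x +-78, y 85, to z 131 mm; guard rests x +-66, y -45, to z 117 mm; rods with rubber knobs at y 90 to 140, to z 179 mm, stop the open guard.
- hub_top (a point): Centre of the hub's flat top, 70 mm above the bench; axes as the stand's. The steel hub is 52 mm across at the top, flares at 27 degrees from vertical to a rim 60 mm across, 8 to 12 mm below the top, and is 52 mm across under the rim. A bearing shows in its top.
- guard_hinge (a point): Point on the guard's hinge axis in the middle of the guard, 125 mm above the bench, 85 mm from the hub axis towards the stand's +y. The axis is the stand's x. Axes as the stand's.
- guard_handle (a point): Centre of the guard's handle: black round bar 12 mm thick, 90 mm long, parallel to the hinge and 185 mm from it, on two 8 mm rods 41 mm either side. The window between bar and panel is 74 mm long, 39 mm wide: open the fingers only about 35 mm when reaching over the bar from above. 110 mm free below it. The bar may turn between the fingers. Moves with the guard.
- guard (a joint): Guard angle, rad: 0 shut (level, 125 mm above the bench, handle towards the stand's -y), 1.57 upright, 2.09 open on its stop, leaning to the stand's +y. Clear panel 140 by 140 mm in a yellow frame, about 0.22 kg, free hinge: let go short of upright it falls shut, past upright it falls onto the stop. Reaching the stop at over 1.6 rad/s is slamming.
- cap_grip (a point): Point on the axis of the loose blue end cap, in its upright round grip stem, 45 mm above the bench as the cap stands on its feet; z up along the stem. The stem is 26 mm across and 34 mm tall; its top is 12 mm above this point and the disc's top 22 mm below it. The cap is round (any yaw will do), about 0.06 kg.
- cap_disc (a point): Centre of the underside of the cap's disc (72 mm across, 4 mm thick), 26 mm below cap_grip, z up. Three white sprung clips hang 19 mm below it, barbs on a 55 mm circle. Home, this point lies on hub_top. Merely set on the hub the cap stops about 12 mm higher; snapping takes 8 to 18 N straight down, held level. Press by position or with a force stop of about 22 N: a light one ends too early.
- roller_a: Loose red roller standing on end, 60 mm across, 50 mm high, origin at the centre of its underside; standing near the cap. Leave alone.
- roller_b: Loose red roller standing on end, 60 mm across, 50 mm high, origin at the centre of its underside; to the robot's left. Leave alone.
- bearing_a: Ball bearing lying flat, 38 mm across, 12 mm high, origin at the centre of its underside. Leave alone.
- bearing_b: Like bearing_a. Leave alone.
- bearing_c: Like bearing_a, to the left. Leave alone.
- driver: Screwdriver with a green handle lying on the bench to the left, near the robot. Leave alone.
- spanner: Steel spanner lying on the bench to the left. Leave alone.
Things that resemble listed ones, but are neither listed nor needed, are in the scene too. What is shaped like the part that bears cap_grip but orange or purple is not meant.

How it is judged:
On the way, in this order (a step that is already met when the one before it is completed fails the run):
1. the guard rests open on its stop (value of joint guard above 2.02 rad and velocity of joint guard below 0.1 rad/s), for 0.2 s.
2. the cap is snapped home on the hub (horizontal distance between cap_disc and hub_top below 0.006 m and z of cap_disc in the frame of hub_top between -0.003 and 0.003 m and angle between the z axis of cap_disc and the z axis of hub_top, either way round below 0.06 rad and value of joint guard above 2.02 rad), for 0.2 s.
At the end, for the whole second after the job is handed in: The guard is open on its stop (over 2.02 rad) and still; the cap is home on the hub: the centre of its disc's underside within 6 mm sideways and 3 mm in height of the hub's top centre, square to it within 0.06 rad, at rest and let go (all of step 2 and velocity of joint guard below 0.1 rad/s); the robot touches nothing.
It fails at once if the guard is slammed: faster than 1.6 rad/s towards its stop once past upright (value of joint guard above 1.57 rad and velocity of joint guard above 1.6 rad/s).
It fails at once if a bystander (roller, bearing, screwdriver or spanner) is moved by over 30 mm (distance of any of roller_a, roller_b, bearing_a, bearing_b, bearing_c, driver, spanner from where it was at the start of the episode above 0.03 m).
It also fails if it takes over 59 s, if anything falls off the work surface, if the arm or the gripper's body presses on something with over 40 N, if the wrist force passes 120 N, or if a joint passes its speed limit or range.

## Working session

There is one attempt and no reset: what is moved stays moved. The work goes in short steps, Python scripts to look and compute and a tool call to move; the robot and the scene stay as the last step left them, time stands still between calls to the robot, and variables do not carry over. Pictures are saved under pics/ and viewed, and the job is handed in when it is done.

Besides the shell and the picture viewer there is one more tool, called after "Emit:" by a JSON object that holds its "op" and its "data", one argument or row to a line. send_rows: Moves the arm, as the interface text tells. Its arguments: {"type":"object","properties":{"increments":{"type":"array"},"grip_force":{"type":"number"}},"required":["increments"]}

```bash
mkdir -p pics; ls; cat > h.py <<'E'
from station import *
import numpy as np, cv2
def snap(n,name):
    s=snapshot(n); cv2.imwrite(f'pics/{name}.png',cv2.cvtColor(s['image'],cv2.COLOR_RGB2BGR)); return s
def ray(s,row,col):
    f=210/np.tan(np.radians(s['fovy']/2)); d=np.array([(col-s['cx'])/f,-(row-s['cy'])/f,-1.])
    R=np.array(s['rotation']).reshape(3,3); return np.array(s['eye']),R@d
def atz(s,row,col,z):
    e,d=ray(s,row,col); return e+d*(z-e[2])/d[2]
def proj(s,p):
    f=210/np.tan(np.radians(s['fovy']/2)); R=np.array(s['rotation']).reshape(3,3)
    c=R.T@(np.array(p)-np.array(s['eye'])); return s['cy']-f*c[1]/-c[2], s['cx']+f*c[0]/-c[2]
E
python3 - <<'E'
from h import *
for n in['scene','top']:
    s=snap(n,n+'0'); print(n,s['fovy'],s['cx'],s['cy'],s['eye'],np.array(s['rotation']).round(3).tolist(),[k for k in s])
    for l in['stand','hub_top','guard','guard_handle','cap_grip','cap_disc','roller_a','bearing_a','driver','spanner']:
        try:
            for d in regions_of(n,l)[:4]: print(l,round(d['confidence'],2),np.round(d['location'],1),d['region'].sum())
        except Exception as e: print(l,e)
s=read_state();print(s)
E
```

```text
pics
scene 54.69955793952689 281.57815904789464 212.1864871313284 [ 1.0838329  -0.39055975  0.77207725] [0.35, 0.168, 0.381, 0.839] ['image', 'fovy', 'cx', 'cy', 'eye', 'rotation']
hub_top 0.62 [214.9 252.1] 6922
guard 0.72 [194.3 246.2] 2669
guard 0.63 [213.2 251.9] 6732
guard_handle 0.93 [194.2 245.8] 2729
guard_handle 0.64 [328.8 160.9] 945
cap_grip 0.81 [374.8 188.6] 1096
cap_grip 0.63 [327.3 162.6] 989
cap_disc 0.84 [328.1 160.8] 952
cap_disc 0.82 [289.7 206.7] 699
cap_disc 0.59 [375.2 187.8] 1184
roller_a 0.9 [271.7 158.6] 785
roller_a 0.86 [159.3 359.4] 460
bearing_a 0.77 [296.4 331.8] 214
bearing_a 0.7 [191.4 362.9] 136
bearing_a 0.54 [325.3 290.8] 241
bearing_a 0.53 [191.3 249.1] 2670
driver 0.6 [168.9 313.3] 202
driver 0.35 [158.6 361.5] 467
spanner 0.75 [187.9 404.7] 337
spanner 0.38 [295.3 331.4] 222
spanner 0.27 [215.9 253.4] 6687
top 51.90082133121921 287.8202690360104 212.3022157879409 [0.32959833 0.06413469 1.33900271] [-0.061, 0.063, 0.704, -0.704] ['image', 'fovy', 'cx', 'cy', 'eye', 'rotation']
stand 0.69 [242.5 307.3] 4031
hub_top 0.94 [240.9 306.3] 3779
hub_top 0
[... 529 characters left out ...]
't': 1.1, 'joint_positions': array([ 1.05890058,  0.47701155,  0.02238984,  1.55539407, -0.01147223,
        1.10929247, -0.08312718]), 'joint_vel': array([ 0.00139866,  0.00017454,  0.00131401, -0.00070293,  0.00057878,
       -0.00057296,  0.00130652]), 'tau': array([-3.42658886e-04, -5.96342182e+01,  1.60664689e+00, -2.81550211e+01,
        1.25192097e-02,  1.59792864e-03, -1.64534276e-05]), 'tcp_pos': array([ 0.26522882, -0.62073151,  0.24830248]), 'orientation': array([ 8.34531895e-01, -5.50959632e-01,  8.45284246e-06,  8.59238240e-06]), 'force': array([-0.65381236, -0.07756899, -0.70096641]), 'wrist_torque': array([ 0.00624684, -0.03169455, -0.00607452]), 'opening': 1.0035449120858535}
```

View pictures.

View pics/scene0.png

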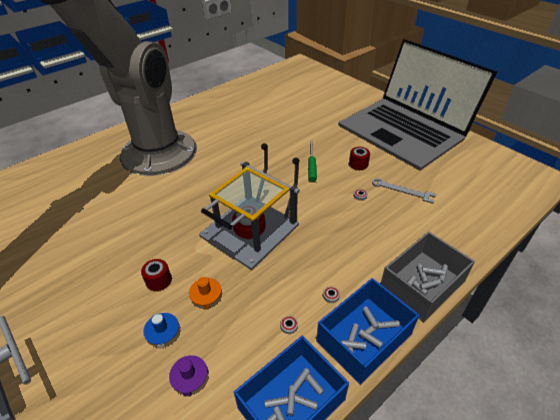

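View pics/top0.png

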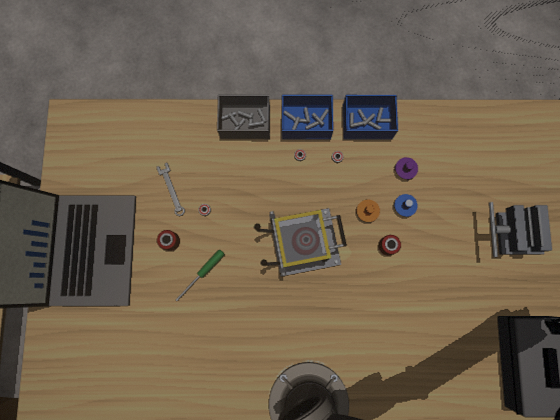

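```bash
python3 - <<'E'
import cv2
a=cv2.imread('pics/scene0.png')[240:420,120:340];b=cv2.imread('pics/top0.png')[130:300,240:440]
cv2.imwrite('pics/c0.png',cv2.resize(a,None,fx=3.3,fy=3.3,interpolation=cv2.INTER_CUBIC))
cv2.imwrite('pics/c1.png',cv2.resize(b,None,fx=3.5,fy=3.5,interpolation=cv2.INTER_CUBIC))
E
```

```text
(no output)
```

View pics/c0.png

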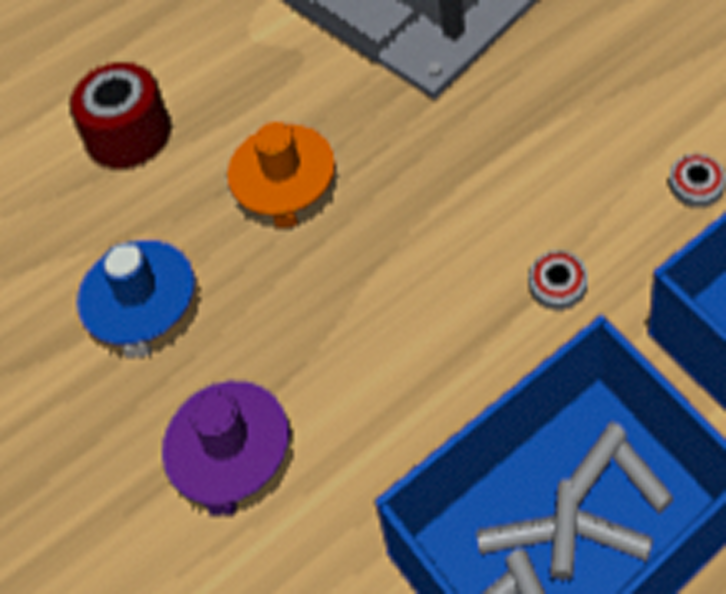

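View pics/c1.png

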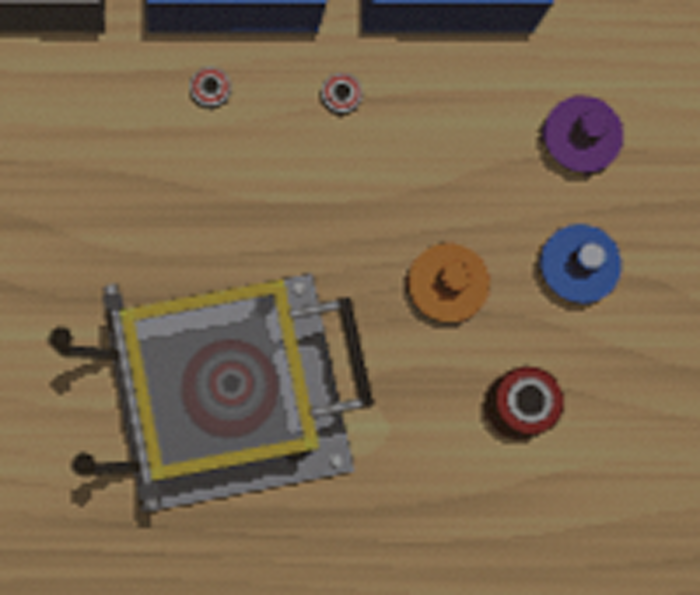

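Blue cap with a white stem top: top view row 206, col 406; scene row 328, col 161. Look-alikes are orange (top 211,368) and purple (top 168,406). I choose the blue one, and the crop confirms it. Next I measure.

```bash
python3 - <<'E'
from h import *
from scipy.spatial.transform import Rotation as Ro
from scipy.optimize import least_squares
import pickle
C={}
for n in['scene','top']:
    s=snapshot(n); s['rotation']=Ro.from_quat(s['rotation']).as_matrix() if np.size(s['rotation'])==4 else s['rotation']; C[n]=s
pickle.dump(C,open('cams.pkl','wb'))
T,S=C['top'],C['scene']
h=atz(T,239.4,306,.070); print('hub',h)
a=atz(T,215.4,339.1,.125);b=atz(T,245.1,344,.125); print('handle',a,b,np.linalg.norm(a-b))
# blue masks
for n,s in C.items():
    hsv=cv2.cvtColor(s['image'],cv2.COLOR_RGB2HSV); m=cv2.inRange(hsv,(100,120,60),(125,255,255))
    k,l,st,ce=cv2.connectedComponentsWithStats(m)
    for i in range(1,k):
        if 200<st[i,4]<1500: print(n,st[i],ce[i])
    if n=='top': print('hole')
c=atz(T,205.4,406,.021); print('cap disc',c)
print('stem top',atz(T,203.3,409.0,.057))
print('stem top scene',atz(S,240+262/3.3,120+124/3.3,.057))
print('disc scene',atz(S,240+295/3.3,120+137/3.3,.023))
# stand fit
pts=[('top',239.4,306,(0,0,.070)),('top',215.4,339.1,(.045,-.1,.125)),('top',245.1,344,(-.045,-.1,.125)),
('top',130+470/3.5,240+354/3.5,(-.09,-.095,.012)),('top',130+275/3.5,240+312/3.5,(.09,-.095,.012)),
('scene',266,251,(.09,-.095,.012)),('scene',225,298,(.09,.095,.012))]
def f(p):
    c,s_=np.cos(p[2]),np.sin(p[2]); r=[]
    for n,row,col,q in pts:
        w=[p[0]+c*q[0]-s_*q[1],p[1]+s_*q[0]+c*q[1],q[2]]; u=proj(C[n],w); r+=[u[0]-row,u[1]-col]
    return r
o=least_squares(f,[h[0],h[1],0.1],loss='soft_l1'); print(o.x, np.round(o.fun.reshape(-1,2),1))
E
```

```text
hub [0.47402905 0.00714928 0.07      ]
handle [ 0.53656337 -0.08543175  0.125     ] [ 0.4515904  -0.09743781  0.125     ] 0.085816968867718
scene [  0   0  48  16 396] [19.57575758  5.19949495]
scene [116   0  53  34 951] [144.61198738  14.94847529]
scene [266   0  31  47 401] [286.18453865  24.53366584]
scene [  0  72  37  16 226] [17.36283186 79.41150442]
scene [473 122  87  48 747] [525.63319946 148.97456493]
scene [144 313  35  31 740] [161.14054054 329.33243243]
top [282  95  51  36 892] [305.20515695 115.9293722 ]
top [346  95  52  36 708] [366.90960452 116.44067797]
top [395 194  22  23 300] [405.02333333 205.22333333]
hole
cap disc [ 0.58584547 -0.3072701   0.021     ]
stem top [ 0.58532908 -0.30654001  0.057     ]
stem top scene [ 0.59020148 -0.30600082  0.057     ]
disc scene [ 0.59288397 -0.30713409  0.023     ]
[0.4742224  0.00750173 0.18754866] [[-0.1 -0.1]
 [-0.2 -1.1]
 [ 1.   0.6]
 [ 0.2  0.1]
 [-0.9  0.1]
 [ 1.7 -0.7]
 [-3.1  0.7]]
```

```bash
cat >> h.py <<'E'
from scipy.spatial.transform import Rotation as Ro
import pickle, json
def cams(): return pickle.load(open('cams.pkl','rb'))
def tdown(yaw): # tool z down, x axis at world angle yaw
    return Ro.from_quat([np.cos(yaw/2),np.sin(yaw/2),0,0])
def plan(p0,R0,targets,op):
    """targets: list of (pos,Rot,n); prints rows"""
    rows=[];p=np.array(p0,float);R=R0
    for pos,Rt,n in targets:
        for k in range(n):
            m=n-k
            dp=np.round(R.inv().apply((np.array(pos)-p)/m),4)
            dr=np.round(np.degrees((R.inv()*Rt).as_rotvec())/m,2)
            rows.append([op,*dp.tolist(),*dr.tolist()])
            p=p+R.apply(dp); R=R*Ro.from_rotvec(np.radians(dr))
    print(json.dumps(rows)); return p,R
def cur():
    s=read_state(); return s['tcp_pos'],Ro.from_quat(s['orientation']),s
def wproj(w,p,R,pt):
    c=np.linalg.inv(np.array(w['mount']))@np.r_[R.inv().apply(np.array(pt)-p),1]
    f=210/np.tan(np.radians(w['fovy']/2)); v=np.array([c[0],-c[1],-c[2]]); th=np.arctan2(np.hypot(v[0],v[1]),v[2]); ph=np.arctan2(v[1],v[0])
    return w['cy']+f*th*np.sin(ph), w['cx']+f*th*np.cos(ph)
def wray(w,p,R,row,col):
    f=210/np.tan(np.radians(w['fovy']/2)); dx,dy=col-w['cx'],row-w['cy']; r=np.hypot(dx,dy); th=r/f
    v=np.array([np.sin(th)*dx/r,np.sin(th)*dy/r,np.cos(th)]); d=np.array([v[0],-v[1],-v[2]])
    M=np.array(w['mount']); return p+R.apply(M[:3,3]), R.apply(M[:3,:3]@d)
def watz(w,p,R,row,col,z):
    e,d=wray(w,p,R,row,col); return e+d*(z-e[2])/d[2]
E
python3 - <<'E'
from h import *
p,R,s=cur()
plan(p,R,[([.493,-.091,.25],tdown(np.radians(-79.3)),12)],.41)
E
```

```text
[[0.41, -0.0331, -0.0348, -0.0001, -0.0, -0.0, 1.04], [0.41, -0.0338, -0.0342, -0.0001, -0.0, -0.0, 1.04], [0.41, -0.0344, -0.0336, -0.0001, -0.0, -0.0, 1.04], [0.41, -0.035, -0.0329, -0.0002, -0.0, -0.0, 1.03], [0.41, -0.0356, -0.0323, -0.0001, -0.0, -0.0, 1.04], [0.41, -0.0361, -0.0317, -0.0002, -0.0, -0.0, 1.03], [0.41, -0.0367, -0.031, -0.0001, -0.0, -0.0, 1.04], [0.41, -0.0373, -0.0303, -0.0002, -0.0, -0.0, 1.03], [0.41, -0.0378, -0.0297, -0.0001, -0.0, -0.0, 1.04], [0.41, -0.0383, -0.029, -0.0002, -0.0, -0.0, 1.03], [0.41, -0.0389, -0.0282, -0.0001, -0.0, -0.0, 1.04], [0.41, -0.0393, -0.0276, -0.0002, -0.0, -0.0, 1.03]]
```

Emit:
{"op": "send_rows", "data": {
  "increments": [
    [[0.41,-0.033,-0.035,0,0,0,1],[0.41,-0.034,-0.034,0,0,0,1],[0.41,-0.034,-0.034,0,0,0,1],[0.41,-0.035,-0.033,0,0,0,1],[0.41,-0.036,-0.032,0,0,0,1],[0.41,-0.036,-0.032,0,0,0,1],[0.41,-0.037,-0.031,0,0,0,1],[0.41,-0.037,-0.03,0,0,0,1],[0.41,-0.038,-0.03,0,0,0,1],[0.41,-0.038,-0.029,0,0,0,1],[0.41,-0.039,-0.028,0,0,0,1],[0.41,-0.039,-0.028,0,0,0,1],[0.41,0,0,0,0,0,0]]
  ]
}}

```text
t: 2.82
tcp_pos: [0.4933, -0.0861, 0.2487]
orientation: [0.775, -0.632, 0.0, -0.001]
force: [-0.6, -0.3, 0.5]
opening: 0.415
```

```bash
python3 - <<'E'
from h import *
p,R,s=cur(); w=snap('wrist','w0'); print(p,R.as_matrix().round(3).tolist(),s['t'],w['fovy'],w['cx'],w['cy'],np.round(w['mount'],3).tolist())
pickle.dump((p,R,w),open('w0.pkl','wb'))
y=.1875;Rs=Ro.from_euler('z',y)
for q in[(.045,-.1,.125),(-.045,-.1,.125),(0,0,.07)]:
    print(q,wproj(w,p,R,Rs.apply(q)+[.4742,.0075,0]))
E
```

```text
[ 0.49332276 -0.08606282  0.24868783] [[0.2, -0.98, 0.001], [-0.98, -0.2, 0.001], [-0.001, -0.002, -1.0]] 2.825 65.70646984690485 277.56828470309136 205.4909217581447 [[1.0, -0.001, -0.001, 0.001], [-0.001, -0.952, -0.305, -0.079], [-0.001, 0.305, -0.952, -0.125], [0.0, 0.0, 0.0, 1.0]]
(0.045, -0.1, 0.125) (np.float64(150.3376918747977), np.float64(282.70735623017873))
(-0.045, -0.1, 0.125) (np.float64(256.2471549048658), np.float64(280.6333625051669))
(0, 0, 0.07) (np.float64(187.69088705769326), np.float64(180.3655675578385))
```

View pics/w0.png

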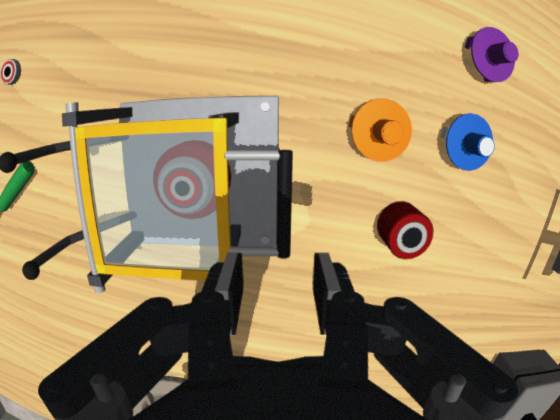

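```bash
python3 - <<'E'
from h import *
p,R,w=pickle.load(open('w0.pkl','rb'))
g=w['image'].max(2); m=((g<45)*255).astype(np.uint8); m[:140]=0;m[256:]=0;m[:,:270]=0;m[:,305:]=0
for r in range(145,260,10):
    c=np.where(m[r])[0]; print(r,c.min() if len(c) else None,c.max() if len(c) else None,end=' | ')
rr=[];X=[]
for r in range(158,250):
    c=np.where(m[r])[0]
    if len(c)>5: X.append(watz(w,p,R,r,(c.min()+c.max())/2,.125)[:2])
X=np.array(X); ce=X.mean(0); d=np.linalg.svd(X-ce)[2][0]; print('\nbar',ce,np.degrees(np.arctan2(d[1],d[0]))%180)
a=watz(w,p,R,150,285,.125);b=watz(w,p,R,257,285,.125);print(a,b,(a+b)/2,np.linalg.norm(a-b))
print('hub',watz(w,p,R,187.5,182,.070))
print('cap stem top',watz(w,p,R,146,486.5,.057),'cap disc',watz(w,p,R,142,468,.021))
E
```

```text
145 None None | 155 281 291 | 165 277 290 | 175 277 290 | 185 277 291 | 195 277 290 | 205 277 290 | 215 277 289 | 225 277 289 | 235 277 289 | 245 277 289 | 255 278 288 | 
bar [ 0.49463295 -0.0917575 ] 11.261266646007044
[ 0.53766823 -0.08403288  0.125     ] [ 0.44866545 -0.10293832  0.125     ] [ 0.49316684 -0.0934856   0.125     ] 0.09098851927394079
hub [0.47472302 0.00583248 0.07      ]
cap stem top [ 0.58800933 -0.30892619  0.057     ] cap disc [ 0.58673791 -0.30571837  0.021     ]
```

Emit:
{"op": "send_rows", "data": {
  "increments": [
    [[0.41,0.003,0,0.04,0,0,0.4],[0.41,0.0025,0,0.04,0,0,0],[0.41,0,0,0.03,0,0,0],[0.41,0,0,0.016,0,0,0],[0.41,0,0,0,0,0,0]]
  ]
}}

```text
t: 3.5
tcp_pos: [0.4922, -0.0964, 0.1218]
orientation: [0.77, -0.638, -0.001, 0.001]
force: [0.6, -1.0, 1.2]
opening: 0.404
```

```bash
python3 - <<'E'
from h import *
p,R,s=cur(); w=snap('wrist','w1'); print(p,R.as_matrix().round(3).tolist(),s['t'],s['force'])
E
```

```text
[ 0.49224052 -0.09644131  0.12175485] [[0.185, -0.983, -0.002], [-0.983, -0.185, -0.0], [-0.0, 0.002, -1.0]] 3.5 [ 0.57242553 -0.95643709  1.24743521]
```

View pics/w1.png

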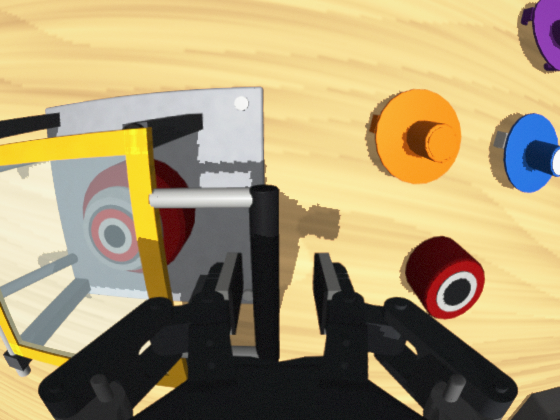

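Emit:
{"op": "send_rows", "data": {
  "grip_force": 30,
  "increments": [
    [[0.41,-0.0045,0,-0.001,0,0,0],[0.1,0,0,0,0,0,0],[0.0,0,0,0,0,0,0],[0.0,0,0,0,0,0,0],[0.0,0,0,0,0,0,0],[0,0,0,0,0,0,0]]
  ]
}}

```text
t: 4.3
tcp_pos: [0.4927, -0.0909, 0.1242]
orientation: [0.77, -0.638, 0.001, -0.0]
force: [-1.2, 1.1, 6.9]
opening: 0.125
```

```bash
python3 - <<'E'
from h import *
p,R,s=cur(); print(p,s['t'],s['force'],s['opening'],s['joint_positions'].round(2))
y=.19
# arc in tool coordinates: stand y = -tool x ; dz world=-tool z
R_=.185
import math
th=np.radians
def pos(a): return (-R_*math.cos(a), R_*math.sin(a))
N=34
A=[2.10*(0.5-0.5*math.cos(math.pi*(k)/N)) for k in range(N+1)]
rows=[]
c=[0,0]; base=pos(0)
for k in range(1,N+1):
    q=pos(A[k]); t=(q[0]-base[0],q[1]-base[1]); d=[round(t[0]-c[0],3),round(t[1]-c[1],3)]
    c=[c[0]+d[0],c[1]+d[1]]; rows.append([0,-d[0],0,-d[1],0,0,0])
print(json.dumps(rows[:17]));print(json.dumps(rows[17:])); print(max(np.diff(A))*8, base, pos(2.1))
E
```

```text
[ 0.49269733 -0.09088854  0.12420021] 4.3 [-1.18045228  1.05615214  6.85070172] 0.12510431717870255 [ 0.26  0.37 -0.24  2.06  0.13  0.72 -1.45]
[[0, -0.0, 0, -0.001, 0, 0, 0], [0, -0.0, 0, -0.002, 0, 0, 0], [0, -0.0, 0, -0.004, 0, 0, 0], [0, -0.0, 0, -0.006, 0, 0, 0], [0, -0.001, 0, -0.007, 0, 0, 0], [0, -0.001, 0, -0.009, 0, 0, 0], [0, -0.002, 0, -0.01, 0, 0, 0], [0, -0.003, 0, -0.011, 0, 0, 0], [0, -0.004, 0, -0.012, 0, 0, 0], [0, -0.005, 0, -0.013, 0, 0, 0], [0, -0.006, 0, -0.013, 0, 0, 0], [0, -0.008, 0, -0.014, 0, 0, 0], [0, -0.01, 0, -0.013, 0, 0, 0], [0, -0.011, 0, -0.013, 0, 0, 0], [0, -0.013, 0, -0.012, 0, 0, 0], [0, -0.014, 0, -0.011, 0, 0, 0], [0, -0.015, 0, -0.009, 0, 0, 0]]
[[0, -0.016, 0, -0.009, 0, 0, 0], [0, -0.016, 0, -0.006, 0, 0, 0], [0, -0.017, 0, -0.005, 0, 0, 0], [0, -0.017, 0, -0.003, 0, 0, 0], [0, -0.016, 0, -0.002, 0, 0, 0], [0, -0.016, 0, 0.0, 0, 0, 0], [0, -0.015, 0, 0.001, 0, 0, 0], [0, -0.013, 0, 0.002, 0, 0, 0], [0, -0.013, 0, 0.003, 0, 0, 0], [0, -0.011, 0, 0.003, 0, 0, 0], [0, -0.009, 0, 0.004, 0, 0, 0], [0, -0.008, 0, 0.003, 0, 0, 0], [0, -0.007, 0, 0.003, 0, 0, 0], [0, -0.005, 0, 0.003, 0, 0, 0], [0, -0.004, 0, 0.002, 0, 0, 0], [0, -0.002, 0, 0.001, 0, 0, 0], [0, -0.0, 0, 0.0, 0, 0, 0]]
0.7750542194917376 (-0.185, 0.0) (0.09339652935097364, 0.15969373283004162)
```

Emit:
{"op": "send_rows", "data": {
  "increments": [
    [[0,0,0,-0.001,0,0,0],[0,0,0,-0.002,0,0,0],[0,0,0,-0.004,0,0,0],[0,0,0,-0.006,0,0,0],[0,-0.001,0,-0.007,0,0,0],[0,-0.001,0,-0.009,0,0,0],[0,-0.002,0,-0.01,0,0,0],[0,-0.003,0,-0.011,0,0,0],[0,-0.004,0,-0.012,0,0,0],[0,-0.005,0,-0.013,0,0,0],[0,-0.006,0,-0.013,0,0,0]]
  ]
}}

```text
t: 5.68
tcp_pos: [0.4885, -0.0704, 0.2125]
orientation: [0.77, -0.638, 0.001, -0.0]
force: [5.0, 1.6, -2.7]
opening: 0.127
```

```bash
python3 - <<'E'
from h import *
p,R,s=cur(); print(p,R.as_matrix().round(3).tolist(),s['t'],s['force'],s['wrist_torque'],s['opening'],s['joint_positions'].round(2))
snap('scene','s1')
E
```

```text
[ 0.48850584 -0.07036224  0.21247925] [[0.185, -0.983, 0.002], [-0.983, -0.185, -0.001], [0.001, -0.001, -1.0]] 5.675 [ 5.01562578  1.64847562 -2.73782774] [ 0.0162476  -1.14693097  0.07703737] 0.12746864697311383 [ 0.25  0.24 -0.27  2.    0.08  0.91 -1.45]
```

View pics/s1.png

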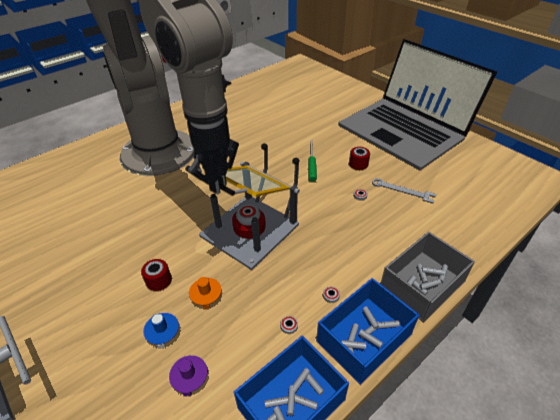

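The guard is rising with the bar held between the fingers (scene row 175, col 225). I continue along the arc.

Emit:
{"op": "send_rows", "data": {
  "increments": [
    [[0,-0.008,0,-0.014,0,0,0],[0,-0.01,0,-0.013,0,0,0],[0,-0.011,0,-0.013,0,0,0],[0,-0.013,0,-0.012,0,0,0],[0,-0.014,0,-0.011,0,0,0],[0,-0.015,0,-0.009,0,0,0],[0,-0.016,0,-0.009,0,0,0],[0,-0.016,0,-0.006,0,0,0],[0,-0.017,0,-0.005,0,0,0],[0,-0.017,0,-0.003,0,0,0]]
  ]
}}

```text
t: 6.98
tcp_pos: [0.4629, 0.063, 0.3089]
orientation: [0.769, -0.639, 0.002, 0.0]
force: [-2.2, -4.3, 15.7]
opening: 0.127
```

```bash
python3 - <<'E'
from h import *
p,R,s=cur(); print(p,R.as_matrix().round(3).tolist(),s['t'],s['force'],s['wrist_torque'],s['opening'],s['joint_positions'].round(2))
Rs=Ro.from_euler('z',.19); print(Rs.inv().apply(p-[.474,.0068,0]))
snap('scene','s2')
E
```

```text
[0.46292505 0.06297492 0.30891448] [[0.183, -0.983, 0.002], [-0.983, -0.183, -0.003], [0.003, -0.002, -1.0]] 6.975 [-2.24537105 -4.26584573 15.7320187 ] [-1.04629658  0.35208531  0.10160712] 0.12709338912779947 [ 0.09  0.09 -0.38  1.94  0.04  1.12 -1.7 ]
[-2.66514798e-04  5.72556134e-02  3.08914482e-01]
```

View pics/s2.png

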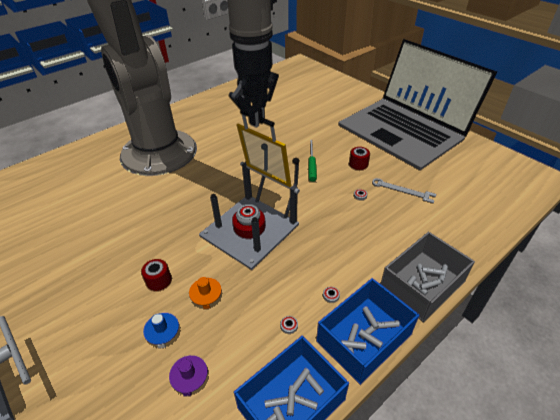

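Emit:
{"op": "send_rows", "data": {
  "increments": [
    [[0,-0.016,0,-0.002,0,0,0],[0,-0.016,0,0,0,0,0],[0,-0.015,0,0.001,0,0,0],[0,-0.013,0,0.002,0,0,0],[0,-0.013,0,0.003,0,0,0],[0,-0.011,0,0.003,0,0,0],[0,-0.009,0,0.004,0,0,0],[0,-0.008,0,0.003,0,0,0],[0,-0.007,0,0.003,0,0,0],[0,-0.005,0,0.003,0,0,0],[0,-0.004,0,0.002,0,0,0],[0,-0.002,0,0.001,0,0,0],[0,0,0,0,0,0,0],[0,0,0,0,0,0,0]]
  ]
}}

```text
t: 8.78
tcp_pos: [0.4401, 0.1809, 0.2831]
orientation: [0.77, -0.638, 0.0, 0.001]
force: [-1.7, -2.9, 3.8]
opening: 0.126
```

```bash
python3 - <<'E'
from h import *
p,R,s=cur(); print(p,s['t'],s['force'],s['wrist_torque'],s['opening'],s['joint_positions'].round(2))
Rs=Ro.from_euler('z',.19); q=Rs.inv().apply(p-[.474,.0068,0]); print(q, np.pi-np.arctan2(q[2]+.001-.125,q[1]-.085))
snap('scene','s3')
E
```

```text
[0.44007796 0.18092098 0.28307088] 8.775 [-1.65006891 -2.94786324  3.75974199] [-1.09021475  0.30319441  0.05185455] 0.12625763711515617 [-0.07  0.15 -0.49  1.95  0.08  1.07 -1.98]
[-0.00042729  0.17739402  0.28307088] 2.0970051020739655
```

View pics/s3.png

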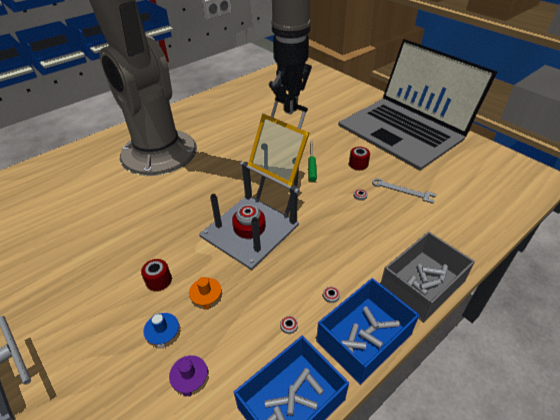

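Emit:
{"op": "send_rows", "data": {
  "increments": [
    [[0.2,0,0,0,0,0,0],[0.41,0,0,0,0,0,0],[0.41,0,0,0,0,0,0],[0.41,0,0,-0.02,0,0,0],[0.41,0,0,-0.04,0,0,0],[0.41,0,0,-0.03,0,0,0],[0.41,0,0,0,0,0,0]]
  ]
}}

```text
t: 9.7
tcp_pos: [0.4414, 0.1828, 0.3756]
orientation: [0.77, -0.638, 0.001, -0.002]
force: [-0.1, -0.2, -0.3]
opening: 0.407
```

```bash
python3 - <<'E'
from h import *
p,R,s=cur(); print(p,s['t'],s['force'],s['opening'])
snap('scene','s4'); snap('top','t4'); w=snap('wrist','w4'); 
a=cv2.imread('pics/s4.png');b=cv2.imread('pics/t4.png')
cv2.imwrite('pics/c4.png',np.hstack([cv2.resize(a[70:280,170:340],(400,494)),cv2.resize(b[150:300,240:360],(395,494))]))
# stem in clear top view
E
```

```text
[0.44136504 0.18280456 0.37564019] 9.7 [-0.14806141 -0.20137072 -0.32757822] 0.40725424703332
```

View pics/c4.png

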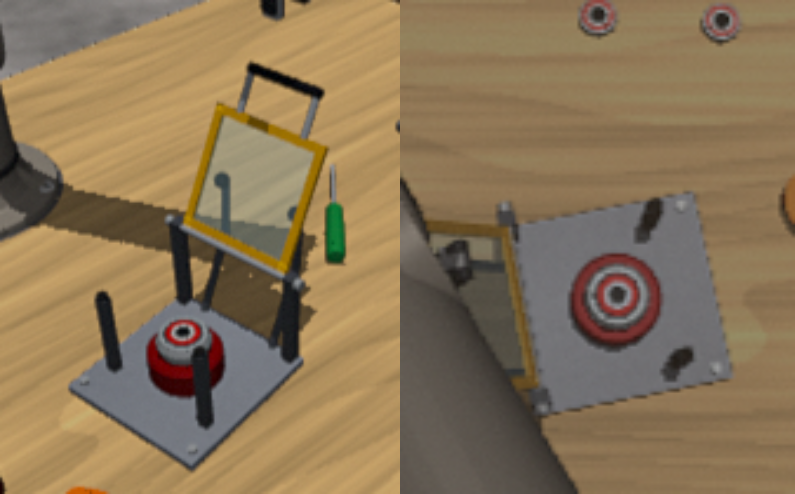

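```bash
python3 - <<'E'
from h import *
p,R,s=cur()
p[2]=.3733
Rt=tdown(np.radians(-79.3))
plan(p,R,[([.514,-.062,.33],Rt,6),([.587,-.307,.18],Rt,7)],.6)
E
```

```text
[[0.6, 0.0422, -0.0046, 0.0072, 0.01, -0.0, 0.01], [0.6, 0.0422, -0.0046, 0.0072, 0.01, -0.0, 0.01], [0.6, 0.0422, -0.0046, 0.0072, 0.01, -0.0, 0.0], [0.6, 0.0422, -0.0046, 0.0073, 0.01, -0.01, 0.01], [0.6, 0.0422, -0.0046, 0.0072, 0.02, -0.0, 0.0], [0.6, 0.0422, -0.0045, 0.0072, 0.01, -0.01, 0.01], [0.6, 0.0363, -0.0038, 0.0214, 0.0, 0.0, -0.0], [0.6, 0.0363, -0.0037, 0.0214, 0.0, 0.0, -0.0], [0.6, 0.0363, -0.0038, 0.0214, 0.0, 0.0, -0.0], [0.6, 0.0363, -0.0037, 0.0215, 0.0, 0.0, -0.0], [0.6, 0.0364, -0.0038, 0.0214, 0.0, 0.0, -0.0], [0.6, 0.0363, -0.0037, 0.0215, 0.0, 0.0, -0.0], [0.6, 0.0364, -0.0038, 0.0214, 0.0, 0.0, -0.0]]
```

Emit:
{"op": "send_rows", "data": {
  "increments": [
    [[0.6,0.042,-0.0045,0.007,0,0,0],[0.6,0.042,-0.0045,0.007,0,0,0],[0.6,0.042,-0.0045,0.007,0,0,0],[0.6,0.042,-0.0045,0.007,0,0,0],[0.6,0.042,-0.0045,0.007,0,0,0],[0.6,0.042,-0.0045,0.007,0,0,0],[0.6,0.036,-0.004,0.021,0,0,0],[0.6,0.036,-0.004,0.021,0,0,0],[0.6,0.036,-0.004,0.021,0,0,0],[0.6,0.036,-0.004,0.021,0,0,0],[0.6,0.036,-0.004,0.021,0,0,0],[0.6,0.036,-0.004,0.021,0,0,0],[0.6,0.036,-0.004,0.021,0,0,0],[0.6,0,0,0,0,0,0],[0.6,0,0,0,0,0,0]]
  ]
}}

```text
t: 11.72
tcp_pos: [0.5879, -0.3019, 0.1833]
orientation: [0.77, -0.638, -0.001, -0.0]
force: [-0.0, 0.8, 0.1]
opening: 0.6
```

```bash
python3 - <<'E'
from h import *
p,R,s=cur(); w=snap('wrist','w5'); print(p,R.as_matrix().round(3).tolist(),s['t'],s['force'],s['opening'])
pickle.dump((p,R,w),open('w5.pkl','wb'))
print(wproj(w,p,R,[.587,-.307,.057]),wproj(w,p,R,p))
E
```

```text
[ 0.58786103 -0.30194151  0.18332836] [[0.187, -0.982, -0.001], [-0.982, -0.187, 0.001], [-0.002, 0.001, -1.0]] 11.725 [-0.03437584  0.79667973  0.0541767 ] 0.5995261055985918
(np.float64(205.07679222594714), np.float64(282.10615776587235)) (np.float64(287.0073032602083), np.float64(274.8072658207739))
```

View pics/w5.png

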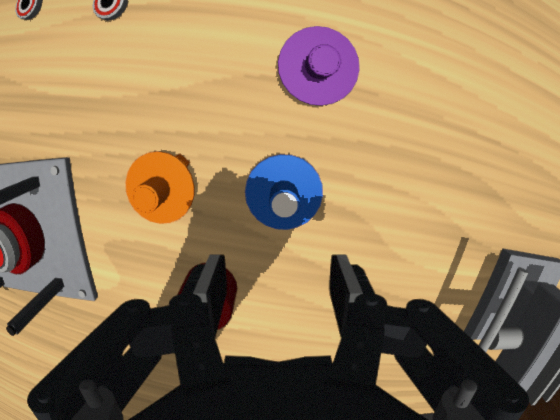

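```bash
python3 - <<'E'
from h import *
p,R,w=pickle.load(open('w5.pkl','rb'))
hsv=cv2.cvtColor(w['image'],cv2.COLOR_RGB2HSV)
m=((hsv[:,:,1]<40)&(hsv[:,:,2]>120)).astype(np.uint8); m[:180]=0;m[230:]=0;m[:,:260]=0;m[:,:310] ; m[:,310:]=0
k,l,st,ce=cv2.connectedComponentsWithStats(m); i=1+st[1:,4].argmax(); print(st[i],ce[i])
print(watz(w,p,R,ce[i][1],ce[i][0],.057))
m=cv2.inRange(hsv,(100,100,40),(125,255,255))|(m*255); m[:140]=0;m[240:]=0;m[:,:235]=0;m[:,340:]=0
e=cv2.fitEllipse(max(cv2.findContours(m,0,1)[0],key=len)); print(e, watz(w,p,R,e[0][1],e[0][0],.022))
E
```

```text
[272 193  25  24 469] [284.1641791  204.48614072]
[ 0.58780826 -0.30854377  0.057     ]
((283.44586181640625, 191.53729248046875), (73.76242065429688, 76.08582305908203), 90.66020965576172) [ 0.58904447 -0.30828934  0.022     ]
```

Emit:
{"op": "send_rows", "data": {
  "grip_force": 90,
  "increments": [
    [[0.6,0.003,0.001,0.035,0,0,0],[0.6,0.003,0,0.035,0,0,0],[0.6,0,0,0.03,0,0,0],[0.6,0,0,0.01,0,0,0],[0.6,0,0,0,0,0,0],[0.6,0,0,0,0,0,0]]
  ]
}}

```text
t: 12.52
tcp_pos: [0.5895, -0.3092, 0.076]
orientation: [0.77, -0.638, 0.001, -0.0]
force: [-0.4, -1.2, 1.1]
opening: 0.596
```

```bash
python3 - <<'E'
from h import *
p,R,s=cur(); w=snap('wrist','w6'); print(p,s['t'],s['force'],s['opening'])
E
```

```text
[ 0.58946995 -0.30924925  0.0760387 ] 12.525 [-0.41992988 -1.22437545  1.05263545] 0.5957952553035746
```

View pics/w6.png

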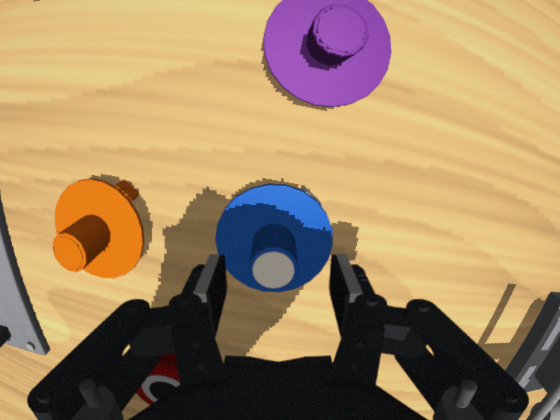

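Emit:
{"op": "send_rows", "data": {
  "increments": [
    [[0.6,-0.001,0.001,0.02,0,0,0],[0.6,0,0,0.01,0,0,0],[0.6,0,0,0,0,0,0],[0.2,0,0,0,0,0,0],[0.1,0,0,0,0,0,0],[0.1,0,0,0,0,0,0],[0.1,0,0,0,0,0,0],[0.1,0,0,0,0,0,0]]
  ]
}}

```text
t: 13.58
tcp_pos: [0.5877, -0.3086, 0.0448]
orientation: [0.77, -0.638, 0.001, -0.0]
force: [0.6, 0.2, 2.9]
opening: 0.276
```

```bash
python3 - <<'E'
from h import *
p,R,s=cur(); print(p,s['t'],s['force'],s['opening'])
E
```

```text
[ 0.5876848  -0.30856935  0.04483562] 13.575 [0.62490374 0.16803658 2.87696296] 0.27555323015668587
```

Emit:
{"op": "send_rows", "data": {
  "increments": [
    [[0.1,0,0,-0.02,0,0,0],[0.1,0,0,-0.04,0,0,0],[0.1,0,0,-0.05,0,0,0],[0.1,0,0,-0.045,0,0,0],[0.1,0,0,0,0,0,0]]
  ]
}}

```text
t: 14.2
tcp_pos: [0.5894, -0.3093, 0.2051]
orientation: [0.77, -0.638, 0.004, -0.001]
force: [-0.1, -0.3, -1.7]
opening: 0.28
```

```bash
python3 - <<'E'
from h import *
p,R,s=cur(); print(p,s['t'],s['force'],s['opening']); w=snap('wrist','w7')
plan(p,R,[([.4743,.0068,.2],tdown(np.radians(-79.3)),10)],.1)
E
```

```text
[ 0.58943372 -0.30932891  0.20514255] 14.2 [-0.11094157 -0.30886599 -1.67743647] 0.2795168372073397
[[0.1, -0.0332, 0.0054, 0.0003, -0.04, -0.03, 0.0], [0.1, -0.0332, 0.0054, 0.0003, -0.04, -0.03, 0.0], [0.1, -0.0332, 0.0054, 0.0004, -0.04, -0.03, 0.0], [0.1, -0.0332, 0.0054, 0.0004, -0.04, -0.03, 0.0], [0.1, -0.0332, 0.0055, 0.0004, -0.04, -0.03, 0.0], [0.1, -0.0332, 0.0054, 0.0004, -0.04, -0.03, 0.0], [0.1, -0.0332, 0.0055, 0.0004, -0.04, -0.03, 0.0], [0.1, -0.0332, 0.0054, 0.0005, -0.04, -0.02, 0.01], [0.1, -0.0332, 0.0055, 0.0005, -0.05, -0.03, 0.0], [0.1, -0.0332, 0.0055, 0.0005, -0.04, -0.02, 0.01]]
```

View pics/w7.png

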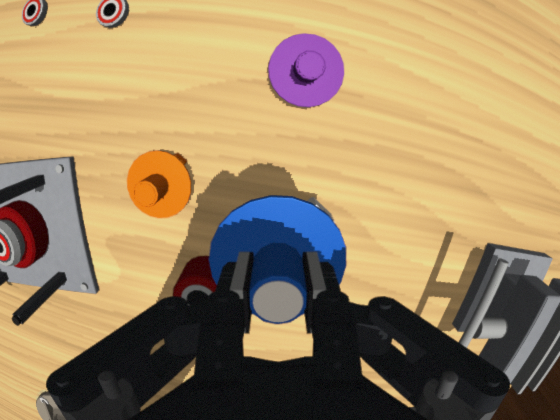

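Emit:
{"op": "send_rows", "data": {
  "increments": [
    [[0.1,-0.02,0.003,0,0,0,0],[0.1,-0.033,0.0055,0,0,0,0],[0.1,-0.035,0.006,0,0,0,0],[0.1,-0.035,0.006,0,0,0,0],[0.1,-0.035,0.006,0,0,0,0],[0.1,-0.035,0.006,0,0,0,0],[0.1,0,0,0,0,0,0],[0.1,0,0,0,0,0,0]]
  ]
}}

```text
t: 15.25
tcp_pos: [0.5185, -0.1245, 0.1986]
orientation: [0.77, -0.638, -0.001, 0.001]
force: [0.5, -0.3, -0.6]
opening: 0.281
```

```bash
python3 - <<'E'
from h import *
p,R,s=cur(); print(p,s['t'],R.as_matrix().round(4).tolist()); w=snap('wrist','w8')
pickle.dump((p,R,w),open('w8.pkl','wb'))
print(wproj(w,p,R,p+[0,0,.012]), wproj(w,p,R,[.4743,.0068,.07]))
cv2.imwrite('pics/w8b.png',cv2.resize(cv2.imread('pics/w8.png')[80:340,100:360],None,fx=2.3,fy=2.3,interpolation=cv2.INTER_CUBIC))
E
```

```text
[ 0.51847858 -0.12454435  0.19859478] 15.25 [[0.1868, -0.9824, -0.0016], [-0.9824, -0.1868, -0.0], [-0.0003, 0.0016, -1.0]]
(np.float64(302.117023837165), np.float64(274.61109796284825)) (np.float64(222.15122526104344), np.float64(124.08016318936089))
```

View pics/w8b.png

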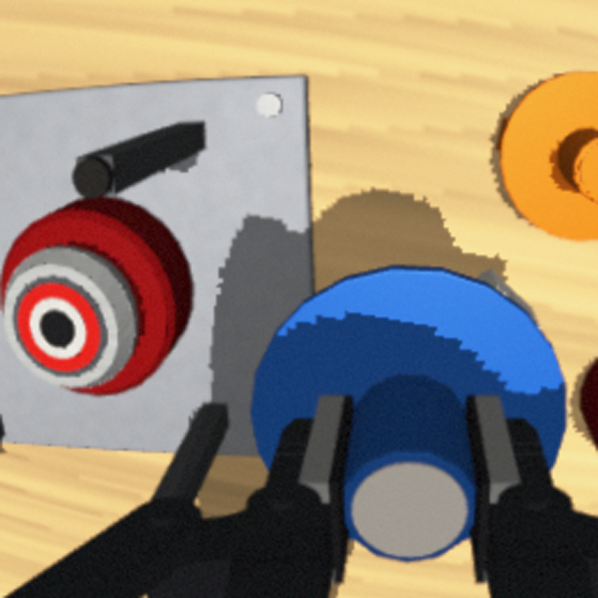

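```bash
python3 - <<'E'
from h import *
C=cams()
def dark(img,r,c,k,thr):
    g=cv2.imread(img,0)[r-k:r+k+1,c-k:c+k+1].astype(float); w_=np.clip(thr-g,0,None); yy,xx=np.mgrid[r-k:r+k+1,c-k:c+k+1]
    return (w_*yy).sum()/w_.sum(),(w_*xx).sum()/w_.sum()
for n,img,r,c,k in[('top','pics/t4.png',239,306,3),('scene','pics/s4.png',211,248,4)]:
    bgr=cv2.imread(img); print(bgr[r-6:r+7,c-6:c+7,1])
    rc=dark(img,r,c,k,110); print(n,rc,atz(C[n],*rc,.070))
p,R,w=pickle.load(open('w8.pkl','rb'))
print(dark('pics/w8.png',223,125,8,70)); print(watz(w,p,R,*dark('pics/w8.png',223,125,8,70),.070))
E
```

```text
[[150 153  96  61  58  54  54  56  59 105 143 143 103]
 [152 105  63  51  54  60  58  54  52  55  90 133 132]
 [ 98  46  48  58  87 112 105  99  74  56  52  56 138]
 [ 67  48  64 102 140 146 148 155 131  82  53  54 130]
 [ 53  53 111 145  96  41  42 100 140 129  77  39  87]
 [ 53  65 141 117  58  46  44  43  83 145 101  50  71]
 [ 53  64 142 105  51  47  47  44  89 146  98  50  56]
 [ 51  61 140 127  67  45  46  44 115 150  95  49  60]
 [ 53  48 128 141  91  65  60  76 141 129  75  45  83]
 [ 57  47  81 134 128 129 120 138 147 102  55  51 120]
 [ 88  52  49  63 100 139 148 105  58  48  46  71 139]
 [113  68  53  51  47  50  48  50  51  49  72 124 148]
 [142 137  88  53  42  51  52  49  52  81 128 148 119]]
top (np.float64(238.9165170556553), np.float64(305.6983842010772)) [0.47546435 0.00802921 0.07      ]
[[127 135 125 125 121 119 125 123 124 125 134 135 129]
 [126 120  87  58  41  42  36  41  46  57 104 128 136]
 [ 71  38  31  49  68  97 101  74  54  23  32  70 108]
 [ 34  35  99 124 116 147 147 116 126 108  33  15  57]
 [ 15  95 158 144  70  59  61  59 148 173  83  10  15]
 [ 44 147 129  60  13   9   9  17  90 171 115  34   3]
 [ 65 171 111  38  10  14  12  13  73 168 128  40   1]
 [ 58 154 130  85  44  41  56  63 125 153  95  24  18]
 [ 17  89 147 136 117 113 126 108 149 104  32   7  39]
 [  8  16  69 112 145 149 147 101  85  32  13  37  80]
 [ 56  28  11  23  34  43  32  19  24  34  51  95 125]
 [111  87  49  35  33  34  28  36  62  97 104 129 123]
 [137 129 102  98  99 101  97  98 117 141 127  85  52]]
scene (np.float64(211.18246550956832), np.float64(247.83934134401423)) [0.47482345 0.00950503 0.07      ]
(np.float64(222.53526818515797), np.float64(124.50477590007347))
[0.47401402 0.00635499 0.07      ]
```

Emit:
{"op": "send_rows", "data": {
  "increments": [
    [[0.1,-0.03,0.004,0,0,0,0],[0.1,-0.035,0.0045,0,0,0,0],[0.1,-0.035,0.0045,0,0,0,0],[0.1,-0.026,0.0035,0,0,0,0],[0.1,-0.012,0.002,0,0,0,0],[0.1,0,0,0.03,0,0,0],[0.1,0,0,0.018,0,0,0],[0.1,0,0,0,0,0,0],[0.1,0,0,0,0,0,0],[0.1,0,0,0,0,0,0]]
  ]
}}

```text
t: 16.55
tcp_pos: [0.4762, 0.0071, 0.1521]
orientation: [0.77, -0.638, 0.001, -0.001]
force: [0.0, 0.7, -0.6]
opening: 0.272
```

```bash
python3 - <<'E'
from h import *
P=[]
for i in range(3):
    p,R,s=cur(); P.append(p); S=snap('scene','s9')
print(np.array(P),s['t'],R.as_matrix().round(4).tolist(),s['force'])
cv2.imwrite('pics/s9b.png',cv2.resize(cv2.imread('pics/s9.png')[100:280,170:340],None,fx=3.3,fy=3.3,interpolation=cv2.INTER_CUBIC))
p=np.mean(P,0); print(R.inv().apply(np.array([.4745,.0078,0])-p*[1,1,0]))
E
```

```text
[[0.47616162 0.00711285 0.15212338]
 [0.47604646 0.00722502 0.15208484]
 [0.47591057 0.00725524 0.15196019]] 16.65 [[0.1859, -0.9826, 0.0013], [-0.9826, -0.1859, 0.0], [0.0002, -0.0013, -1.0]] [ 0.08620169 -1.14344319 -0.37358323]
[-8.78060210e-04  1.40070865e-03 -2.02929257e-06]
```

View pics/s9b.png

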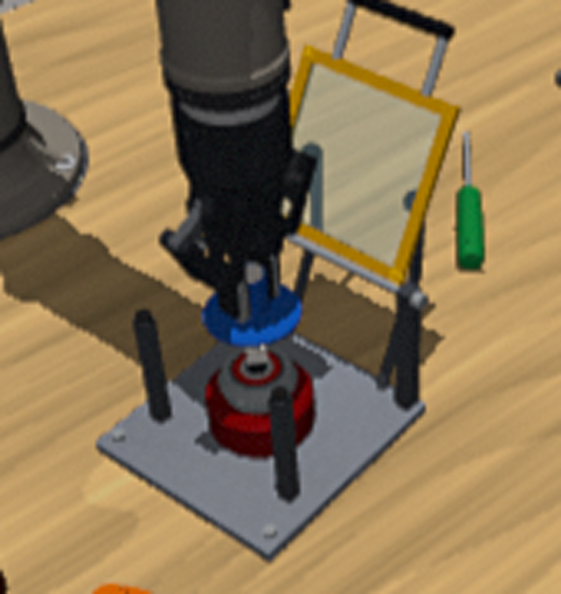

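Emit:
{"op": "send_rows", "data": {
  "increments": [
    [[0.1,-0.001,0.001,0.015,0,0,0],[0.1,0,0,0.015,0,0,0],[0.1,0,0,0.008,0,0,0],[0.1,0,0,0.002,0,0,0],[0.1,0,0,0.002,0,0,0],[0.1,0,0,0,0,0,0],[0.1,0,0,0,0,0,0]]
  ]
}}

```text
t: 17.58
tcp_pos: [0.4744, 0.0082, 0.1095]
orientation: [0.77, -0.638, 0.0, -0.0]
force: [-0.1, 0.4, -1.6]
opening: 0.278
```

```bash
python3 - <<'E'
from h import *
p,R,s=cur(); print(p,R.as_matrix().round(4)[:,2],s['force'],s['wrist_torque'],s['t'],s['opening']); snap('scene','s10')
cv2.imwrite('pics/s10b.png',cv2.resize(cv2.imread('pics/s10.png')[150:260,190:310],None,fx=5,fy=5,interpolation=cv2.INTER_CUBIC))
E
```

```text
[0.47436136 0.00815467 0.10952647] [ 4.e-04 -0.e+00 -1.e+00] [-0.13167407  0.35628294 -1.58594729] [-0.10134252  0.01085403 -0.05125962] 17.575 0.2778323002815662
```

View pics/s10b.png

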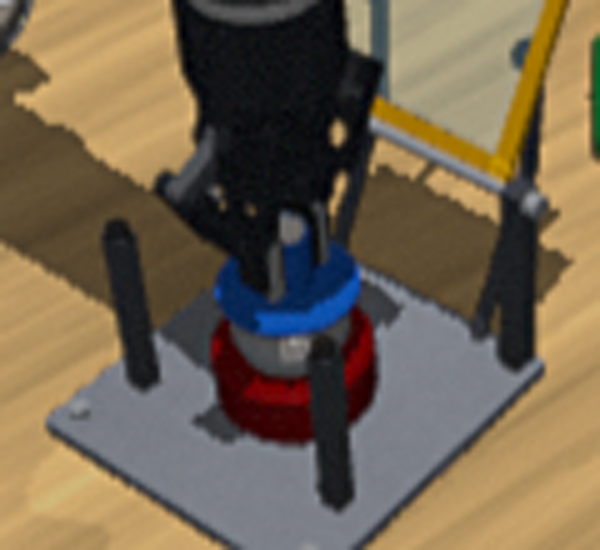

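No force yet, and the clips straddle the hub top. I lower slowly while watching the lateral force.

Emit:
{"op": "send_rows", "data": {
  "increments": [
    [[0.1,0,0,0.002,0,0,0],[0.1,0,0,0.0015,0,0,0],[0.1,0,0,0,0,0,0]]
  ]
}}

```text
t: 18.0
tcp_pos: [0.4746, 0.0079, 0.1061]
orientation: [0.77, -0.638, 0.0, -0.0]
force: [-0.1, -0.9, 3.6]
opening: 0.282
```

```bash
python3 - <<'E'
from h import *
p,R,s=cur(); print(p,R.as_matrix().round(4)[:,2],s['force'],s['wrist_torque'],s['t'])
E
```

```text
[0.47461852 0.00787939 0.10606312] [ 8.e-04 -3.e-04 -1.e+00] [-0.12184044 -0.85812014  3.59445358] [-0.39149115  0.06689953 -0.02828381] 18.0
```

Emit:
{"op": "send_rows", "data": {
  "increments": [
    [[0.1,0,0,0.002,0,0,0],[0.1,0,0,0.002,0,0,0],[0.1,0,0,0.002,0,0,0],[0.1,0,0,0,0,0,0]]
  ]
}}

```text
t: 18.5
tcp_pos: [0.4743, 0.0079, 0.0995]
orientation: [0.77, -0.638, 0.0, -0.0]
force: [1.6, -2.2, -2.7]
opening: 0.278
```

```bash
python3 - <<'E'
from h import *
p,R,s=cur(); print(p,R.as_matrix().round(4)[:,2],s['force'],s['wrist_torque'],s['t'])
E
```

```text
[0.47428814 0.00794548 0.09954544] [ 1.e-04 -1.e-04 -1.e+00] [ 1.64931554 -2.19695371 -2.74028625] [-0.40755165 -0.30220936 -0.01595722] 18.5
```

Emit:
{"op": "send_rows", "data": {
  "increments": [
    [[0.1,0,0,0.002,0,0,0],[0.1,0,0,0.0015,0,0,0],[0.1,0,0,0.001,0,0,0],[0.1,0,0,0,0,0,0]]
  ]
}}

```text
t: 19.0
tcp_pos: [0.4739, 0.0083, 0.0958]
orientation: [0.77, -0.638, -0.0, 0.0]
force: [-3.6, -0.9, 9.3]
opening: 0.279
```

```bash
python3 - <<'E'
from h import *
p,R,s=cur(); print(p,R.as_matrix().round(4)[:,2],s['force'],s['wrist_torque'],s['t'])
E
```

```text
[0.47391253 0.00829295 0.0957529 ] [-7.e-04 -3.e-04 -1.e+00] [-3.61944661 -0.93003517  9.34785252] [-0.367091    0.68141154  0.02925665] 19.0
```

Emit:
{"op": "send_rows", "data": {
  "increments": [
    [[0.1,0,0,0.001,0,0,0],[0.1,0,0,0.001,0,0,0],[0.1,0,0,0,0,0,0]]
  ]
}}

```text
t: 19.38
tcp_pos: [0.474, 0.0083, 0.0956]
orientation: [0.77, -0.638, 0.0, 0.001]
force: [-11.3, -1.0, 34.1]
opening: 0.277
```

```bash
python3 - <<'E'
from h import *
p,R,s=cur(); print(p,R.as_matrix().round(4)[:,2],s['force'],s['wrist_torque'],s['t'])
E
```

```text
[0.47398173 0.00830114 0.09564215] [-4.e-04 -1.e-03 -1.e+00] [-11.28039091  -1.01775022  34.14227403] [-0.35086667  2.4931718  -0.02351306] 19.375
```

Hard stop at TCP z = 0.0956, against 0.0958 expected for home. I relieve the force, open, and lift.

Emit:
{"op": "send_rows", "data": {
  "increments": [
    [[0.1,0,0,-0.002,0,0,0],[0.1,0,0,0,0,0,0],[0.4,0,0,0,0,0,0],[0.6,0,0,0,0,0,0],[0.6,0,0,0,0,0,0],[0.6,0,0,-0.005,0,0,0],[0.6,0,0,-0.03,0,0,0],[0.6,0,0,-0.05,0,0,0],[0.6,0,0,-0.05,0,0,0],[0.6,0.05,0,-0.03,0,0,0],[0.6,0.05,0,0,0,0,0],[0.6,0.04,0,0,0,0,0],[0.6,0,0,0,0,0,0]]
  ]
}}

```text
t: 21.0
tcp_pos: [0.5001, -0.133, 0.2605]
orientation: [0.768, -0.64, 0.0, 0.0]
force: [0.0, 1.2, -0.1]
opening: 0.601
```

```bash
python3 - <<'E'
from h import *
p,R,s=cur(); print(p,s['force'],s['t']); snap('scene','s11');snap('top','t11');snap('wrist','w11')
C=cams()
a=cv2.imread('pics/s11.png');b=cv2.imread('pics/t11.png')
cv2.imwrite('pics/c11.png',np.hstack([cv2.resize(a[100:270,180:320],(400,486),interpolation=2),cv2.resize(b[180:300,240:340],(400,486),interpolation=2)]))
for n,im in(('scene',a),('top',b)):
    hsv=cv2.cvtColor(im,cv2.COLOR_BGR2HSV); m=cv2.inRange(hsv,(100,120,50),(125,255,255))
    r,c=map(int,proj(C[n],[.4742,.008,.08])); z=np.zeros_like(m); z[r-25:r+25,c-25:c+25]=m[r-25:r+25,c-25:c+25]
    cn=max(cv2.findContours(z,0,1)[0],key=len); e=cv2.fitEllipse(cn); print(n,e, atz(C[n],e[0][1],e[0][0],.073)); print('pred',proj(C[n],[.4742,.008,.073]))
E
```

```text
[ 0.50014653 -0.13300456  0.26049297] [ 5.13467433e-04  1.20231869e+00 -5.17966182e-02] 21.0
scene ((247.59039306640625, 210.46258544921875), (19.14719009399414, 28.649324417114258), 82.33318328857422) [0.47497709 0.00888921 0.073     ]
pred (np.float64(210.46553201704364), np.float64(247.1144546752122))
top ((305.1328125, 239.1477813720703), (22.518835067749023, 22.94974708557129), 13.213293075561523) [0.47443512 0.00983449 0.073     ]
pred (np.float64(239.22700791239927), np.float64(305.75573109599975))
```

View pics/c11.png

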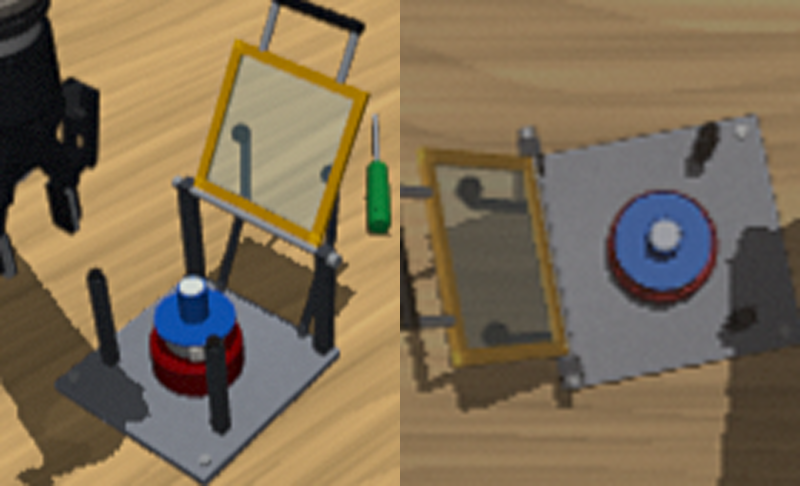

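View pics/s11.png

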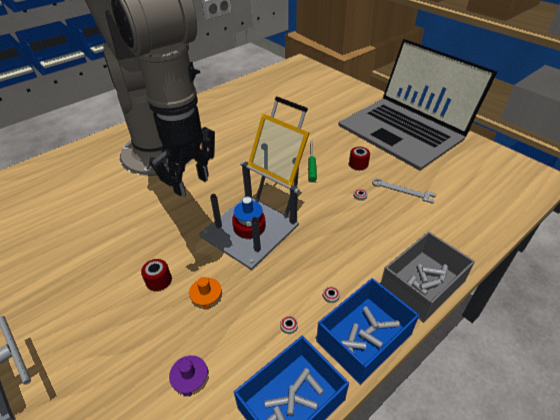

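View pics/w11.png

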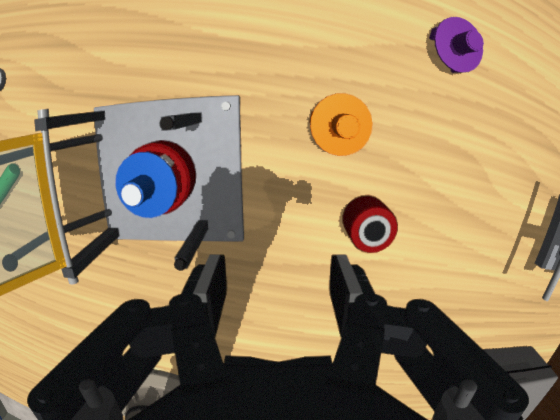

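```bash
python3 - <<'E'
from h import *
C=cams()
hsv=cv2.cvtColor(cv2.imread('pics/s11.png'),cv2.COLOR_BGR2HSV); m=((hsv[:,:,1]<50)&(hsv[:,:,2]>140)).astype(np.uint8)
z=np.zeros_like(m); z[193:208,240:255]=m[193:208,240:255]; k,l,st,ce=cv2.connectedComponentsWithStats(z); print(st[1:],ce[1:])
for h in(.108,.112,.120): print(h,proj(C['scene'],[.4743,.008,h]))
E
```

```text
[[243 197   8   6  42]
 [254 200   1   1   1]] [[246.42857143 199.5       ]
 [254.         200.        ]]
0.108 (np.float64(200.09600953608893), np.float64(246.0586774118987))
0.112 (np.float64(198.8754280212519), np.float64(245.93178023071098))
0.12 (np.float64(196.41321210770909), np.float64(245.67579711519915))
```

```bash
python3 -c "
from station import *
print(close_job())"
```

```text
the job is handed in; nothing more can be done
None
```

I swung the guard past upright by its handle and lowered it onto its stop. Then I pressed the blue cap onto the hub, let go, backed clear and handed the job in at about 21 s. `close_job` gives no verdict, so what follows is only what I could measure.

- **Guard:** I kept hold of the bar all the way down. The last angle, worked out from the gripper's position, was about 2.09 rad. Pictures after release and at the end show it resting on its stop.
- **Cap height:** It reached a hard stop with the TCP at z = 0.0956 m, where fully home should be 0.0958. The force there was 34 N vertical and about 11 N sideways, more than the 22 N suggested but below the wrist limit. Afterwards the stem top appeared at a height of 0.108 to 0.112 m in the scene view; home is 0.108 and unsnapped would be 0.120.
- **Cap centring:** The disc looks level and sits within about 1 to 2 mm of the hub centre.
- **Bystanders and gripper:** In the final pictures the bystanders look where they were. The gripper is clear of everything.

**Checks that disagreed:** The three cameras put the hub centre about 3 mm apart in y, and the wrist camera saw the held stem about 1.6 mm off the TCP. I aimed near the average, and sideways forces stayed under about 4 N until the final push.

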